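Clamp a stacked heel in the gluing jig

ROBOT

A 6-joint arm with a two-finger parallel gripper is mounted at the origin on a cart in front of the work surface, level with it; the furniture and walls round the work are solid. World frame = base frame: x ahead of the robot, y to its left, z up, the work surface at z = 0. Lengths are in mm, angles in rad, forces in N, time in s.
With the tool pointing down it reaches from about 400 to 925 mm from the base axis. Payload 12.5 kg.
Tool frame: the origin (TCP) lies on the mounting face of the last link; the fingertips stand 190 mm ahead of it and the grasp point (between the pads) lies 171 mm ahead of it; z points along the fingers, y is the line along which they close (so a half turn about z gives the same grasp; the last joint's range is limited). The gripper opens to 95 mm and grips with 3 to 60 N. Pads are 20 mm wide; open, the fingers measure 119 mm over their backs; the gripper's body (75 mm by 180 mm) begins 59 mm behind the grasp point.
Start: joints at [1.001, 0.491, 1.559, -0, 1.092, -0.106], TCP at [279.571, 558.986, 404.761] pointing down, gripper open.
Joint ranges: [-3.1, 3.1], [-0.84, 2.19], [0.05, 2.79], [-1.13, 4.28], [0.06, 2.93], [-2.69, 2.69]. Speed limits (rad/s): [2.22, 2.22, 2.79, 3.14, 3.14, 3.14].

INTERFACE

Orientations are given as [roll, pitch, yaw] about the fixed x, y, z axes, in that order (R = Rz(yaw) Ry(pitch) Rx(roll)).
In Python, from cell import env gives the robot as it stands.
- The arm moves only by the tool carry_out, never from a script. Its argument "series" is a list of rows, each a list of 5 numbers: the shift along the tool's x, y, z in m, then the turn about the tool's z in degrees, then the opening, from 0 (shut) to 1 (fully open). A call has 1 to 20 rows; each row is the pose to reach, as a shift and turn from the pose commanded when the call began, along the tool's axes at that moment; what a row does not reach only later rows make up. A row lasts 1/8 s, in which the tool goes at most 62.5 mm and 10.7 degrees, less where a joint would pass 70% of its speed; a pose out of reach is approached as far as the arm can. A call with a gripper value outside its range is refused whole. The fingers move at their own pace and stop on an object; the grip force is fixed at half the most. Time passes only in rows, so rows that repeat a pose let the fingers close. It gives the time, the measured TCP pose, the force, the opening and the grip force at its end, in the units of the state.
- env.state(): the state, without advancing time (a new reading comes with each control period).
- env.read_camera(name): name is "side" or "top"; returns (picture, depth): 420x560x3 uint8, red, green, blue; 420x560 float32, mm along the optical axis (not along the pixel's ray), 0 where there is no reading.
- env.get_calibration(name): a dict with "intrinsics" (3x3 intrinsics, pixels), "cam_to_world" (4x4, takes a point from camera to world coordinates). Camera axes: x right, y up, looking along -z (the intrinsics and any distortion apply to the point x, -y, -z); pixel columns grow to the right and rows downward; lengths in mm; the calibration is good to about 2 mm. A picture is of the moment at which its call begins. get_calibration takes no time and is no camera call.
- env.job_done(): hands the job in; it is judged then, once.
The state is a dict: "t": time; "joints": joint angles; "qvel": joint speeds; "tau": joint torques, N m; "eef_pos": TCP position; "tcp_rot": TCP orientation; "ft_force": force on the tool from outside, world axes, zero at the start; "moment": the same for the moment, N m; "opening": opening from 0.0 (shut) to 1.0 (fully open); "grip_force": force on a finger pad.
Only numpy, scipy, OpenCV 4.12 (cv2) and the standard library are available. Lean on these libraries where they do the work, as an engineer would, in place of code of your own. Each camera call takes 0.05 s, during which the arm holds its last target. There are 200 camera calls.

TASK

The leather heel stack lies loose and askew on the plywood gluing jig. Square it up with a long side along the wooden side fence and slide it home, flat on the board, against the fence and right up to the metal back stop, pushing gently enough that the stop does not slip from its setting. Then, with a steady fingertip push of no more than 25 N, flip the over-centre clamp's black handle towards the heel until it snaps shut and its pad holds the heel down. Leave the small things round about where they are.

Things in the scene. Friction and masses are not known exactly. Their poses are not given: they have to be found in the camera images.
- heel_stack: Brown stacked-leather heel, a plain block 62 x 55 x 26 mm (60 to 130 g), lying flat on the open side of the jig board, turned up to 29 degrees from square. Origin at the centre of its underside. Its sides are NOT parallel to this body's x and y axes: use heel_top for their directions.
- heel_top (a point): Centre of the heel stack's top face, 26 mm above its underside. Its x axis runs along the 62 mm sides, y along the 55 mm sides, z up (a half turn makes no difference).
- jig: Gluing jig fixed to the bench: plywood board 190 mm (its x) by 270 mm (its y), 18 mm thick. Origin on its underside, at mid length in x and 115 mm from its clamp-side edge; x points to the back stop, y from the clamp to the open side, z up. The clamp stands behind the side fence, in the plane x = 0.015, from y = -0.13 to -0.04.
- fence_face (a point): Foot of the side fence's working face, at x = 0, y = -0.005, z = 0.018 in the jig's frame, axes as the jig's. The fence, a wooden strip 14 mm high and 10 mm thick, runs from x = -0.080 to 0.055; its face looks to +y. A heel that is home has its centre 27.5 mm from it, at the jig's y = 0.0225.
- stop_range (a point): Fixed point on the board (jig's x = 0.050, y = 0.0225, z = 0.018): the middle of the range of the back stop, an aluminium block 44 mm wide, 16 thick, 20 high, brass thumbscrew behind. Its working face, looking to -x, is set anywhere within 12 mm of this point along x. The setting is not measured: feel for it. Only friction holds the stop; it slips towards +x under more than about 14 N.
- clamp_lever (a joint): Angle of the clamp's one-piece lever (handle and arm): 0 as found (open, handle leaning 44 degrees back, away from the heel), about 1.39 shut (36 degrees past upright, over the fence). A sprung strut resists: the push needed at the handle's end, square to it, is about 5 N over the first half and falls to nothing at dead centre, 0.90. Past that the lever snaps shut by itself and stays.
- lever_pivot (a point): The lever's hinge axis, which runs along the jig's x: at x = 0.015, y = -0.060, z = 0.060 in the jig's frame. The point's axes are the jig's.
- handle_end (a point): Free end of the lever's handle, 100 mm from the hinge axis. The handle's black plastic grip, 17 to 20 mm thick, covers the last 65 mm. It is pushed over in the jig's +y direction from its far (-y) side; follow its arc, for the end rises 28 mm on its way to upright, and a finger that does not rise with it rubs and jams.
- spindle_seat (a point): On the lever's holding arm (24 mm wide, 10 mm high), 82.5 mm from the hinge axis, where the spindle passes. While the clamp is open the arm stands almost upright at jig's x = 0.003 to 0.027, its spindle reaching to jig's y = -0.015, up to 0.16 m above the bench. Shut, it lies level and this point is over jig's x = 0.015, y = 0.0225.
- clamp_pad: The spindle's rubber foot, 19 mm across, at the end of the holding arm. Origin at the centre of its underside. It presses the heel down with about 7 N when the clamp is shut.
- press_knob (a point): Centre of the ball knob, 36 mm across, on the raised lever of the green eyelet press, which is bolted to the bench at the left of the jig and plays no part in the work. The knob is the part of the press nearest the robot (x is 0.055 m less than that of the base plate's front edge); the lever falls back from it. Keep arm and gripper clear of it on the way.
- nail_tin: Bystander: round tin of tacks, 96 mm across, 41 mm high, beyond the jig. Origin at its underside.
- thread_spool: Bystander: upright cream thread spool, 40 mm across, 55 mm high, on the right. Origin at its underside.
- eyelet_tin: Bystander: small tin of eyelets, 50 mm across, 17 mm high, in front of the eyelet press. Origin at its underside.

How it is judged (in metres and radians):
On the way:
1. the heel stack lies home against the fence and the back stop while the clamp is still open (y of heel_top in the frame of jig below 0.0255 m and z of heel_top in the frame of jig between 0.04 and 0.047 m and angle between the x axis of heel_top and the x axis of jig, either way round below 0.08 rad and horizontal distance between heel_top and back_stop_c0 below 0.041 m and value of joint clamp_lever below 0.5 rad), for 0.2 s.
At the end, for the whole second after the job is handed in: The heel stack lies at rest flat on the jig board, a long side within 3 mm of the fence and 4.5 degrees of parallel to it, its end within 2 mm of the back stop, and the clamp's lever is shut (over 1.33 rad) with its pad pressing the heel down with more than 3 N (y of heel_top in the frame of jig below 0.0255 m and z of heel_top in the frame of jig between 0.04 and 0.047 m and angle between the x axis of heel_top and the x axis of jig, either way round below 0.08 rad and horizontal distance between heel_top and back_stop_c0 below 0.041 m and value of joint clamp_lever above 1.33 rad and contact force between heel_stack and clamp_pad above 3 N and linear speed of heel_stack below 0.01 m/s); the robot touches nothing.
It fails at once if the back stop is shifted more than 2 mm from its setting (distance of back_stop_c0 from where it was at the start of the episode above 0.002 m).
It fails at once if the clamp's handle is pushed with more than 25 N (contact force between any of the arm, the fingers and clamp_lever_c0 above 25 N).
It fails at once if the nail tin, thread spool or eyelet tin is moved more than 2 cm (distance of any of nail_tin, thread_spool, eyelet_tin from where it was at the start of the episode above 0.02 m).
It also fails if it takes over 72 s, if anything falls off the work surface, if the arm or the gripper's body presses on something with over 40 N, if the wrist force passes 120 N, or if a joint passes its speed limit or range.

## Working session

There is one attempt and no reset: what is moved stays moved. The work goes in short steps, Python scripts to look and compute and a tool call to move; the robot and the scene stay as the last step left them, time stands still between calls to the robot, and variables do not carry over. Pictures are saved under pics/ and viewed, at most 10 in all, crops included, and the job is handed in when it is done.

Besides the shell and the picture viewer there is one more tool, called after "Call:" as name([rows], argument=value, ...), one row to a line, values as JSON. carry_out: Moves the arm, as the interface text tells. Its arguments: {"type":"object","properties":{"series":{"type":"array","items":{"type":"array","items":{"type":"number"}}}},"required":["series"]}

```bash
mkdir -p pics; cat > h.py <<'E'
import numpy as np, cv2
from cell import env
def cam(n):
    p,d=env.read_camera(n); c=env.get_calibration(n); return p,d,np.array(c["intrinsics"]),np.array(c["cam_to_world"]),c
def cloud(d,K,T):
    v,u=np.mgrid[:d.shape[0],:d.shape[1]]
    x=(u-K[0,2])/K[0,0]*d; y=(v-K[1,2])/K[1,1]*d
    P=np.stack([x,-y,-d,np.ones_like(d)],-1)@T.T
    return P[...,:3]
def plane(uv,z,K,T):
    uv=np.atleast_2d(uv).astype(float)
    r=np.c_[(uv[:,0]-K[0,2])/K[0,0],-(uv[:,1]-K[1,2])/K[1,1],-np.ones(len(uv))]@T[:3,:3].T
    o=T[:3,3]; return o+r*((z-o[2])/r[:,2])[:,None]
E
python3 - <<'E'
from h import *
for n in("top","side"):
    p,d,K,T,c=cam(n); cv2.imwrite(f"pics/{n}0.png",p[...,::-1]); np.savez(f"{n}0.npz",p=p,d=d,K=K,T=T); print(n,c.keys(),K,T.round(3))
print(env.state())
E
```

```text
top dict_keys(['intrinsics', 'cam_to_world']) [[441.53365392   0.         280.46650768]
 [  0.         441.53365392 215.50050983]
 [  0.           0.           1.        ]] [[ 2.800000e-02  9.790000e-01 -2.030000e-01  3.514950e+02]
 [-1.000000e+00  2.900000e-02 -1.000000e-03 -9.817600e+01]
 [ 5.000000e-03  2.030000e-01  9.790000e-01  1.280333e+03]
 [ 0.000000e+00  0.000000e+00  0.000000e+00  1.000000e+00]]
side dict_keys(['intrinsics', 'cam_to_world']) [[379.403131     0.         281.81322227]
 [  0.         379.403131   210.16313633]
 [  0.           0.           1.        ]] [[-9.49000e-01  1.54000e-01 -2.74000e-01  3.43071e+02]
 [-3.14000e-01 -5.04000e-01  8.05000e-01  5.93799e+02]
 [-1.40000e-02  8.50000e-01  5.27000e-01  6.51719e+02]
 [ 0.00000e+00  0.00000e+00  0.00000e+00  1.00000e+00]]
{'t': 0.1, 'joints': array([ 1.00137092e+00,  4.91468422e-01,  1.55938759e+00,  1.62094953e-05,
        1.09175393e+00, -1.05599593e-01]), 'qvel': array([ 1.53749388e-03, -3.39942021e-03, -2.36226580e-04,  7.19123084e-05,
       -1.33874311e-04,  4.16977561e-04]), 'tau': array([ 1.96775130e-03, -6.13632131e+01, -2.58602500e+01,  6.93828450e-02,
        4.71346546e-02, -6.53179723e-05]), 'eef_pos': array([279.56643742, 558.94663538, 404.2395906 ]), 'tcp_rot': array([-3.14058255e+00, -1.21522382e-04,  2.67775930e+00]), 'ft_force': array([-0.17525791,  0.06831049, -0.4329438 ]), 'moment': array([ 0.01841462, -0.02747293, -0.01724107]), 'grip_force': 0.0, 'opening': 1.003087003191856}
```

View pics/top0.png

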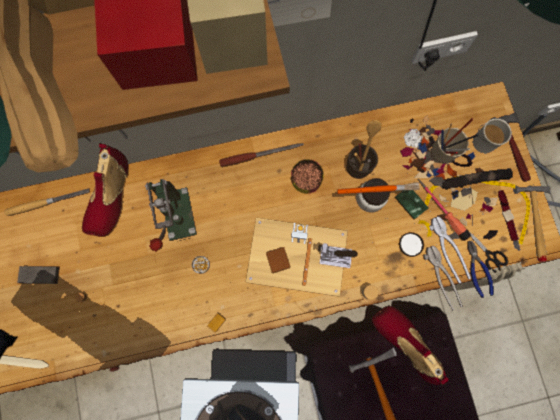

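View pics/side0.png

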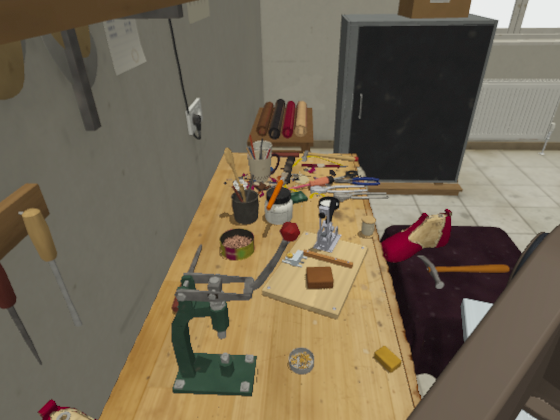

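The top view shows the jig board around (298,257), heel at (278,261), fence (307,262), stop (299,232), clamp (335,255), red press knob (156,243) and eyelet tin (201,265). Next I'll measure the jig and heel.

```bash
python3 - <<'E'
from h import *
f=np.load("top0.npz"); p,d,K,T=[f[k] for k in "pdKT"]
P=cloud(d,K,T); x,y,z=P[...,0],P[...,1],P[...,2]
roi=np.zeros(d.shape,bool); roi[210:305,240:360]=1
print("bench z",np.median(z[285:300,200:230]))
def rect(m,zz,name):
    m=m.astype(np.uint8); cs,_=cv2.findContours(m,0,2); c=max(cs,key=cv2.contourArea)
    W=plane(c[:,0,:],zz,K,T)[:,:2]; r=cv2.minAreaRect(W.astype(np.float32)); print(name,r,len(c), np.median(z[m>0])); print(cv2.boxPoints(r).round(1).tolist()); return W
hsv=cv2.cvtColor(p,cv2.COLOR_RGB2HSV)
board=roi&(z>10)&(z<28); b2=roi&(z>9)
rect(cv2.morphologyEx(b2.astype(np.uint8),cv2.MORPH_OPEN,np.ones((3,3))),18,"board")
u0=roi.copy(); u0[:,295:]=0; u0[:242]=0; u0[280:]=0
rect(u0&(z>32),44,"heel depth")
rect(u0&(hsv[...,2]<125),44,"heel col")
s=p[205:305,230:365]; cv2.imwrite("pics/crop1.png",cv2.resize(s[...,::-1],None,fx=5.5,fy=5.5,interpolation=cv2.INTER_CUBIC))
# knob
m=(hsv[...,1]>150)&((hsv[...,0]<8)|(hsv[...,0]>172)); m[:,:140]=0;m[:,170:]=0;m[:230]=0;m[260:]=0
print("knob",np.median(P[m],0),np.argwhere(m).mean(0),z[m].max())
E
```

```text
bench z -1.052512695602445
board ((494.9254150390625, -165.04161071777344), (305.1580505371094, 189.43325805664062), 83.20347595214844) 103 17.692603733096576
[[382.79998779296875, -305.29998779296875], [570.9000244140625, -327.79998779296875], [607.0, -24.700000762939453], [418.8999938964844, -2.299999952316284]]
heel depth ((482.4159851074219, -92.61848449707031), (62.036766052246094, 54.66927719116211), 19.45061683654785) 47 42.94372092354547
[[444.1000061035156, -77.19999694824219], [462.29998779296875, -128.6999969482422], [520.7999877929688, -108.0999984741211], [502.6000061035156, -56.5]]
heel col ((482.46185302734375, -93.07830047607422), (60.19327926635742, 50.08436584472656), 19.255029678344727) 79 42.854252348635896
[[445.79998779296875, -79.4000015258789], [462.29998779296875, -126.5999984741211], [519.0999755859375, -106.80000305175781], [502.6000061035156, -59.5]]
knob [474.91388553 165.39199631 350.55680946] [244.08411215 155.57009346] 356.47485213393315
```

View pics/crop1.png

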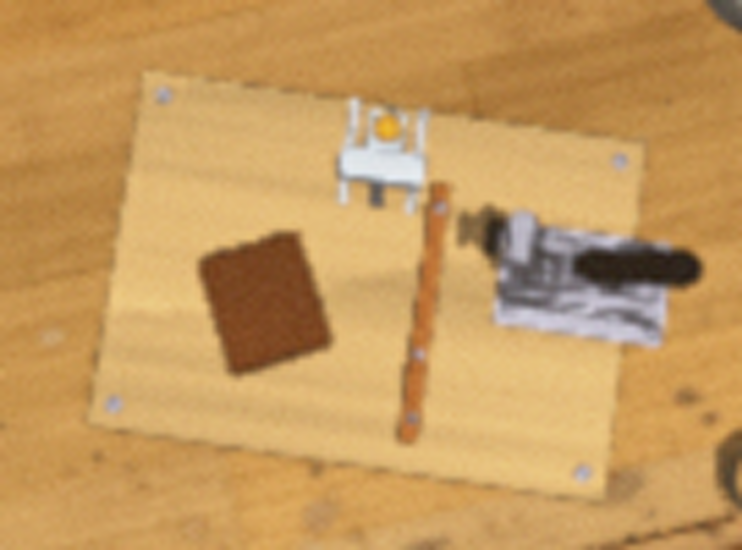

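Crop: heel at crop (265,303), fence line from (440,185) to (408,440), stop block at (382,165), black handle (640,267), holding arm near (485,228). I'll cross-check the jig frame with the fence and stop, then plan the transfer.

```bash
cat >> h.py <<'E'
def setJ(O,a):
    c,s=np.cos(a),np.sin(a); R=np.array([[c,-s],[s,c]]); O=np.array(O,float)
    return (lambda q:O+np.atleast_2d(q)@R.T),(lambda w:(np.atleast_2d(w)-O)@R)
def rel(targets,st=None):
    """targets: list of world tcp x,y,z mm, yaw deg -> tool-frame shift in m, turn deg"""
    st=st or env.state(); yaw=st["tcp_rot"][2]; e=st["eef_pos"]; c,s=np.cos(yaw),np.sin(yaw)
    for t in targets:
        D=np.array(t[:3])-e; turn=-((t[3]-np.degrees(yaw)+180)%360-180)
        print([round(v,4) for v in ((c*D[0]+s*D[1])/1e3,(s*D[0]-c*D[1])/1e3,-D[2]/1e3)],round(turn,2))
E
python3 - <<'E'
from h import *
f=np.load("top0.npz"); p,d,K,T=[f[k] for k in "pdKT"]
P=cloud(d,K,T); P[...,2]+=1
c2=lambda a:np.array(a)/5.5+[230,205]-0.41
A=plane(c2([[440,185],[408,440]]),32,K,T)[:,:2]
print("fence ends",A.round(1),"len",np.hypot(*(A[1]-A[0])),"ang",np.degrees(np.arctan2(*(A[0]-A[1])[::-1])))
B=plane(c2([[148,72],[92,425],[605,497],[643,145]]),18,K,T)[:,:2]
print("board corners",B.round(1),[np.hypot(*(B[i]-B[i-1])).round(1) for i in range(4)])
a=np.mean([np.arctan2(*(B[0]-B[1])[::-1]),np.arctan2(*(B[3]-B[2])[::-1]),np.arctan2(-(B[0]-B[3])[0],(B[0]-B[3])[1])])
R=np.array([[np.cos(a),-np.sin(a)],[np.sin(a),np.cos(a)]]); O=B.mean(0)-R@[0,20]
print("a",np.degrees(a),"O",O)
toW,toJ=setJ(O,a)
print("fence J",toJ(A).round(1),"heel J",toJ([482.4,-92.7]).round(1))
hsv=cv2.cvtColor(p,cv2.COLOR_RGB2HSV)
J=toJ(P[...,:2].reshape(-1,2)).reshape(d.shape+(2,))
m=(abs(J[...,1]-22)<18)&(J[...,0]>25)&(J[...,0]<90)&(P[...,2]>32)&(P[...,2]<48)
print("stop pts",m.sum(),np.percentile(J[m],[2,50,98],0).round(1))
m=(hsv[...,2]<80)&(P[...,2]>90)&(J[...,1]<-40)&(J[...,1]>-160)&(abs(J[...,0])<50)
print("handle",m.sum(),np.percentile(np.c_[J[m],P[m][:,2]],[2,50,98],0).round(1))
m=(P[...,2]>60)&(J[...,1]>-60)&(J[...,1]<20)&(abs(J[...,0])<50)
print("arm",m.sum(),np.percentile(np.c_[J[m],P[m][:,2]],[2,50,98],0).round(1))
rel([(279.5,559,555,153),(390,300,555,153),(390,165,555,130),(482,-92,400,109.4)])
E
```

```text
fence ends [[ 547.  -182.2]
 [ 415.5 -167.8]] len 132.31791946395984 ang -6.215243258268434
board corners [[ 605.2  -27.4]
 [ 419.2   -5.9]
 [ 390.2 -270. ]
 [ 573.6 -289.9]] [np.float64(264.4), np.float64(187.3), np.float64(265.7), np.float64(184.5)]
a -6.546856250020275 O [ 494.76691295 -168.14461233]
fence J [[ 53.5  -8. ]
 [-78.8  -8.7]] heel J [[-20.9  73.5]]
stop pts 88 [[51.1  5.6]
 [60.4 23.2]
 [83.7 38.3]]
handle 124 [[   6.8 -127.8   91. ]
 [  13.7 -102.3  113.5]
 [  20.5  -76.7  138.4]]
arm 116 [[ -2.6 -59.2  61.7]
 [ 12.4 -44.  146.4]
 [ 26.8 -27.4 159.4]]
[np.float64(0.0001), np.float64(0.0), np.float64(-0.1508)] 0.42
[np.float64(-0.2146), np.float64(-0.1822), np.float64(-0.1508)] 0.42
[np.float64(-0.275), np.float64(-0.3029), np.float64(-0.1508)] 23.42
[np.float64(-0.4723), np.float64(-0.4916), np.float64(0.0042)] 44.02
```

Call:
carry_out([
  [0, 0, -0.06, 0, 1],
  [0, 0, -0.12, 0, 1],
  [-0.02, -0.017, -0.15, 0, 1],
  [-0.06, -0.05, -0.15, 0, 1],
  [-0.1, -0.085, -0.15, 0, 1],
  [-0.14, -0.12, -0.15, 0, 1],
  [-0.18, -0.153, -0.15, 0, 1],
  [-0.215, -0.182, -0.15, 5, 1],
  [-0.235, -0.222, -0.15, 12, 1],
  [-0.255, -0.262, -0.15, 18, 1],
  [-0.275, -0.303, -0.15, 23, 1],
  [-0.305, -0.331, -0.15, 28, 1],
  [-0.335, -0.36, -0.15, 33, 1],
  [-0.365, -0.388, -0.13, 38, 1],
  [-0.395, -0.417, -0.1, 43, 1],
  [-0.425, -0.446, -0.06, 44, 1],
  [-0.455, -0.474, -0.02, 44, 1],
  [-0.47, -0.487, 0.004, 44, 1],
])

```text
t: 2.35
eef_pos: [482.3, -88.6, 398.7]
tcp_rot: [-3.14, -0.001, 1.908]
ft_force: [-0.5, 1.0, 1.0]
opening: 0.999
grip_force: 0.0
```

```bash
python3 - <<'E'
from h import *
s=env.state(); print(s["t"],s["eef_pos"],np.degrees(s["tcp_rot"]),s["ft_force"])
rel([(480,-86,235,109.4),(480,-86,212,109.4)],s)
E
```

```text
2.35 [482.27775778 -88.56228769 398.66310719] [-1.79902509e+02 -7.33747764e-02  1.09336733e+02] [-0.46489116  1.00016208  1.02238705]
[np.float64(0.0032), np.float64(-0.0013), np.float64(0.1637)] -0.06
[np.float64(0.0032), np.float64(-0.0013), np.float64(0.1867)] -0.06
```

Call:
carry_out([
  [0.003, -0.001, 0.05, 0, 1],
  [0.003, -0.001, 0.1, 0, 1],
  [0.003, -0.001, 0.15, 0, 1],
  [0.003, -0.001, 0.175, 0, 1],
  [0.003, -0.001, 0.185, 0, 1],
  [0.003, -0.001, 0.185, 0, 0.8],
  [0.003, -0.001, 0.185, 0, 0.6],
  [0.003, -0.001, 0.185, 0, 0.6],
  [0.003, -0.001, 0.185, 0, 0.6],
  [0.003, -0.001, 0.185, 0, 0.6],
])

```text
t: 3.6
eef_pos: [480.2, -84.3, 216.4]
tcp_rot: [3.141, 0.001, 1.91]
ft_force: [-1.2, 1.3, 7.6]
opening: 0.65
grip_force: 30.0
```

```bash
python3 - <<'E'
from h import *
s=env.state(); print(s["t"],s["eef_pos"],np.degrees(s["tcp_rot"]),s["ft_force"],s["opening"],s["grip_force"])
toW,toJ=setJ((495,-167),np.radians(-6.5)); print("tool J",toJ(s["eef_pos"][:2]))
y=83.5
rel([(*s["eef_pos"][:2],215.5,y),(*toW([-12,60])[0],215.5,y),(*toW([-12,35])[0],215.5,y)],s)
E
```

```text
3.6 [480.22089498 -84.31462273 216.35573065] [1.79945623e+02 3.33035032e-02 1.09425549e+02] [-1.15443158  1.29227645  7.61996725] 0.6496369108640241 29.998151063919067
tool J [[-24.04435324  80.48082155]]
[np.float64(0.0), np.float64(0.0), np.float64(0.0009)] 25.93
[np.float64(-0.0237), np.float64(0.0019), np.float64(0.0009)] 25.93
[np.float64(-0.0462), np.float64(-0.0091), np.float64(0.0009)] 25.93
```

Call:
carry_out([
  [0, 0, -0.002, 0, 0.6],
  [0, 0, -0.004, 0, 0.6],
  [0, 0, -0.004, 0, 0.6],
])

```text
t: 3.98
eef_pos: [480.1, -84.3, 219.8]
tcp_rot: [3.141, 0.0, 1.91]
ft_force: [0.5, -0.2, -0.2]
opening: 0.65
grip_force: 30.0
```

```bash
python3 - <<'E'
from h import *
s=env.state()
toW,toJ=setJ((495,-167),np.radians(-6.5))
rel([(*toW([-12,60])[0],219.8,83.5),(*toW([-12,37])[0],219.8,83.5)],s)
E
```

```text
[np.float64(-0.0237), np.float64(0.002), np.float64(0.0)] 25.93
[np.float64(-0.0444), np.float64(-0.0081), np.float64(0.0)] 25.93
```

Call:
carry_out([
  [-0.004, 0, 0, 5, 0.6],
  [-0.01, 0.001, 0, 10, 0.6],
  [-0.016, 0.002, 0, 16, 0.6],
  [-0.022, 0.002, 0, 22, 0.6],
  [-0.027, 0, 0, 26, 0.6],
  [-0.034, -0.003, 0, 26, 0.6],
  [-0.04, -0.006, 0, 26, 0.6],
  [-0.0444, -0.008, 0, 26, 0.6],
  [-0.0444, -0.008, 0.002, 26, 0.6],
  [-0.0444, -0.008, 0.004, 26, 0.6],
  [-0.0444, -0.008, 0.004, 26, 0.7],
  [-0.0444, -0.008, 0.004, 26, 0.76],
  [-0.0444, -0.008, 0.002, 26, 0.76],
  [-0.0444, -0.008, -0.02, 26, 0.76],
  [-0.0444, -0.008, -0.07, 26, 0.76],
  [-0.025, 0.001, -0.12, 26, 0.76],
  [0.03, 0.03, -0.15, 26, 0.4],
  [0.08, 0.05, -0.15, 26, 0.0],
  [0.13, 0.08, -0.15, 26, 0],
])

```text
t: 6.35
eef_pos: [511.9, 66.7, 370.6]
tcp_rot: [3.14, -0.0, 1.456]
ft_force: [1.9, -0.5, 0.0]
opening: 0.504
grip_force: 0.0
```

```bash
cat > look.py <<'E'
from h import *
import sys
n=sys.argv[1]
s=env.state(); print(s["t"],s["eef_pos"],np.degrees(s["tcp_rot"]),s["ft_force"],s["opening"])
p,d,K,T,c=cam("top"); np.savez(f"top{n}.npz",p=p,d=d,K=K,T=T)
toW,toJ=setJ((495,-167),np.radians(-6.5))
P=cloud(d,K,T); z=P[...,2]+1; J=toJ(P[...,:2].reshape(-1,2)).reshape(d.shape+(2,))
hsv=cv2.cvtColor(p,cv2.COLOR_RGB2HSV)
m=(z>36)&(z<52)&(J[...,0]>-90)&(J[...,0]<52)&(J[...,1]>-12)&(J[...,1]<140)&(hsv[...,2]<150)
m=cv2.morphologyEx(m.astype(np.uint8),cv2.MORPH_OPEN,np.ones((3,3)))
cs,_=cv2.findContours(m,0,2)
if cs:
    k=max(cs,key=cv2.contourArea); W=toJ(plane(k[:,0,:],44,K,T)[:,:2]); print("heel rect (jig)",cv2.minAreaRect(W.astype(np.float32)),"z",np.median(z[m>0]))
cv2.imwrite(f"pics/top{n}.png",cv2.resize(p[190:310,220:380,::-1],None,fx=4.5,fy=4.5,interpolation=cv2.INTER_CUBIC))
E
python3 look.py 1
```

```text
6.35 [511.92662656  66.71583784 370.60064426] [ 1.79922448e+02 -1.36252212e-02  8.34120301e+01] [ 1.88340201 -0.48510313  0.04132413] 0.5041908318600344
heel rect (jig) ((-13.393426895141602, 28.51740264892578), (51.175113677978516, 59.553157806396484), 89.89928436279297) z 43.67813545025513
```

View pics/top1.png

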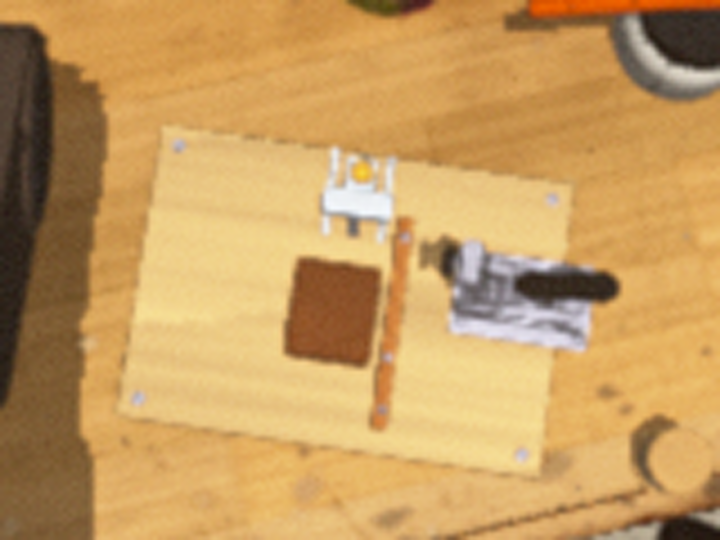

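Crop: heel at (333,312), square to the board with a ~6 mm gap to the fence (392,320). Now I'll push it to the fence with closed fingertips from the open side.

```bash
python3 - <<'E'
from h import *
s=env.state()
toW,toJ=setJ((495,-167),np.radians(-6.5))
rel([(*toW(q)[0],z,83.5) for *q,z in [(-13,85,300),(-13,85,218),(-13,67,218),(-13,61,218)]],s)
E
```

```text
[np.float64(-0.1541), np.float64(-0.0037), np.float64(0.0704)] 0.05
[np.float64(-0.1541), np.float64(-0.0037), np.float64(0.1524)] 0.05
[np.float64(-0.1721), np.float64(-0.0037), np.float64(0.1524)] 0.05
[np.float64(-0.1781), np.float64(-0.0037), np.float64(0.1524)] 0.05
```

Call:
carry_out([
  [-0.05, -0.002, 0.03, 0, 0],
  [-0.1, -0.003, 0.06, 0, 0],
  [-0.14, -0.004, 0.09, 0, 0],
  [-0.152, -0.004, 0.13, 0, 0],
  [-0.152, -0.004, 0.15, 0, 0],
  [-0.153, -0.004, 0.152, 0, 0],
  [-0.16, -0.004, 0.152, 0, 0],
  [-0.166, -0.004, 0.152, 0, 0],
  [-0.17, -0.004, 0.152, 0, 0],
  [-0.172, -0.004, 0.152, 0, 0],
  [-0.174, -0.004, 0.152, 0, 0],
  [-0.174, -0.004, 0.152, 0, 0],
])

```text
t: 7.9
eef_pos: [489.0, -104.6, 218.6]
tcp_rot: [3.14, -0.004, 1.455]
ft_force: [12.0, 42.4, 9.2]
opening: 0.005
grip_force: 21.9
```

Call:
carry_out([
  [-0.001, 0, 0, 0, 0],
  [-0.002, 0, 0, 0, 0],
  [-0.002, 0, 0, 0, 0],
])

```text
t: 8.28
eef_pos: [488.9, -105.1, 218.8]
tcp_rot: [3.141, -0.005, 1.455]
ft_force: [16.7, 60.9, 12.5]
opening: 0.006
grip_force: 31.3
```

Call:
carry_out([
  [-0.001, 0, 0, 0, 0],
  [-0.002, 0, 0, 0, 0],
  [-0.002, 0, 0, 0, 0],
])

```text
t: 8.65
eef_pos: [488.8, -105.7, 218.9]
tcp_rot: [3.141, -0.007, 1.455]
ft_force: [20.8, 79.8, 17.0]
opening: 0.003
grip_force: 40.8
```

Call:
carry_out([
  [-0.001, 0, 0, 0, 0],
  [-0.001, 0, 0, 0, 0],
])

```text
t: 8.9
eef_pos: [488.7, -106.0, 219.0]
tcp_rot: [3.141, -0.008, 1.455]
ft_force: [23.8, 87.9, 18.3]
opening: 0.002
grip_force: 45.6
```

Call:
carry_out([
  [0.004, 0, 0, 0, 0],
  [0.01, 0, 0, 0, 0],
  [0.03, 0, 0, 0, 0],
  [0.05, 0, -0.03, 0, 0],
  [0.1, 0, -0.06, 0, 0],
  [0.15, 0, -0.1, 0, 0],
  [0.15, 0, -0.1, 0, 0],
])

```text
t: 9.78
eef_pos: [505.2, 38.7, 320.5]
tcp_rot: [3.136, -0.0, 1.459]
ft_force: [-0.5, -0.4, -0.2]
opening: 0.007
grip_force: 0.0
```

```bash
python3 look.py 2; python3 - <<'E'
from h import *
s=env.state()
toW,toJ=setJ((495,-167),np.radians(-6.5)); print(toJ([489,-104.6]), toJ(s["eef_pos"][:2]))
rel([(*toW(q)[0],z,83.5) for *q,z in [(-75,60,318),(-75,31,300),(-75,31,218),(-58,31,218)]],s)
E
```

```text
9.775 [505.20379281  38.68644128 320.47343345] [ 1.79694300e+02 -2.55375373e-02  8.36163487e+01] [-0.54016771 -0.37176555 -0.23657397] 0.006550694490085996
heel rect (jig) ((-13.432083129882812, 21.973651885986328), (52.97584533691406, 60.01031494140625), 89.2318344116211) z 43.78600711244417
[[-13.02531167  61.31966451]] [[-13.30095247 204.31669717]]
[np.float64(-0.1442), np.float64(-0.0619), np.float64(0.0011)] 0.07
[np.float64(-0.1732), np.float64(-0.0619), np.float64(0.0191)] 0.07
[np.float64(-0.1732), np.float64(-0.0619), np.float64(0.1011)] 0.07
[np.float64(-0.1733), np.float64(-0.0449), np.float64(0.1011)] 0.07
```

View pics/top2.png

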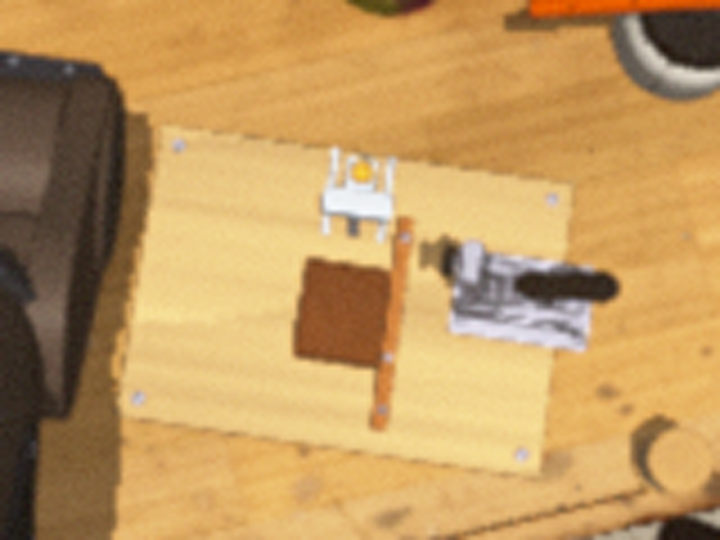

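Crop: heel flush on the fence at (345,312), stop front edge at about (357,212). Next: moving behind the heel's near end to push it along the fence.

Call:
carry_out([
  [-0.05, -0.03, 0, 0, 0],
  [-0.1, -0.062, 0, 0, 0],
  [-0.144, -0.062, 0.001, 0, 0],
  [-0.173, -0.062, 0.02, 0, 0],
  [-0.173, -0.062, 0.06, 0, 0],
  [-0.173, -0.062, 0.09, 0, 0],
  [-0.173, -0.062, 0.1, 0, 0],
  [-0.173, -0.055, 0.1, 0, 0],
  [-0.173, -0.05, 0.1, 0, 0],
  [-0.173, -0.05, 0.1, 0, 0],
])

```text
t: 11.08
eef_pos: [436.1, -129.6, 218.5]
tcp_rot: [3.14, 0.001, 1.456]
ft_force: [-0.8, 0.3, -0.2]
opening: 0.008
grip_force: 0.0
```

```bash
python3 - <<'E'
from h import *
s=env.state()
toW,toJ=setJ((495,-167),np.radians(-6.5)); print(s["t"],s["ft_force"], toJ(s["eef_pos"][:2]),s["eef_pos"])
f=np.load("top2.npz"); p,d,K,T=[f[k] for k in "pdKT"]
print(toJ(plane([[357/4.5+220,214/4.5+190]],38,K,T)[:,:2]))
g=cv2.cvtColor(p,cv2.COLOR_RGB2HSV)[...,1]; print(g[228:244,296:304].mean(1).round())
print([toJ(plane([[299.5,r]],38,K,T)[:,:2]).round(1).tolist() for r in(234,236,238)])
E
```

```text
11.075 [-0.82146433  0.25324924 -0.24938541] [[-62.76610252  30.45116205]] [ 436.08453645 -129.63925789  218.52903662]
[[50.16171768 20.26178902]]
[131. 118.  52.  13.  10.   6.   6.   6.   6.   9.  28.  88.  93.  93.
 102. 108.]
[[[60.4, 21.2]], [[54.7, 20.4]], [[49.0, 19.6]]]
```

Call:
carry_out([
  [0, 0.002, 0, 0, 0],
  [0, 0.004, 0, 0, 0],
  [0, 0.006, 0, 0, 0],
  [0, 0.008, 0, 0, 0],
  [0, 0.01, 0, 0, 0],
  [0, 0.012, 0, 0, 0],
  [0, 0.014, 0, 0, 0],
  [0, 0.016, 0, 0, 0],
  [0, 0.018, 0, 0, 0],
  [0, 0.02, 0, 0, 0],
  [0, 0.022, 0, 0, 0],
  [0, 0.024, 0, 0, 0],
  [0, 0.026, 0, 0, 0],
  [0, 0.028, 0, 0, 0],
  [0, 0.029, 0, 0, 0],
  [0, 0.03, 0, 0, 0],
  [0, 0.03, 0, 0, 0],
])

```text
t: 13.2
eef_pos: [465.5, -133.1, 217.7]
tcp_rot: [3.141, 0.0, 1.456]
ft_force: [0.5, 0.8, -0.2]
opening: 0.006
grip_force: 0.0
```

```bash
python3 - <<'E'
from h import *
s=env.state()
toW,toJ=setJ((495,-167),np.radians(-6.5)); print(s["t"],s["ft_force"], toJ(s["eef_pos"][:2]),s["eef_pos"])
E
python3 look.py 3
```

```text
13.2 [ 0.45567968  0.8249454  -0.23093888] [[-33.19147301  30.38398628]] [ 465.46145146 -133.05394496  217.74073799]
13.2 [ 465.46145146 -133.05394496  217.74073799] [1.79983735e+02 4.77877524e-04 8.34295474e+01] [ 0.45567968  0.8249454  -0.23093888] 0.005751222898942835
```

Call:
carry_out([
  [0, 0.001, 0, 0, 0],
  [0, 0.002, 0, 0, 0],
  [0, 0.003, 0, 0, 0],
  [0, 0.0035, 0, 0, 0],
  [0, 0.004, 0, 0, 0],
  [0, 0.004, 0, 0, 0],
])

```text
t: 14.0
eef_pos: [469.4, -133.5, 217.7]
tcp_rot: [3.141, -0.0, 1.456]
ft_force: [-0.9, 0.5, -0.1]
opening: 0.003
grip_force: 0.2
```

Call:
carry_out([
  [0, 0.0005, 0, 0, 0],
  [0, 0.001, 0, 0, 0],
  [0, 0.0015, 0, 0, 0],
  [0, 0.002, 0, 0, 0],
  [0, 0.002, 0, 0, 0],
])

```text
t: 14.62
eef_pos: [471.4, -133.7, 217.7]
tcp_rot: [3.141, -0.0, 1.456]
ft_force: [-0.3, 0.3, -0.1]
opening: 0.005
grip_force: 0.2
```

Call:
carry_out([
  [0, 0.0005, 0, 0, 0],
  [0, 0.001, 0, 0, 0],
  [0, 0.001, 0, 0, 0],
])

```text
t: 15.0
eef_pos: [472.4, -133.8, 217.7]
tcp_rot: [3.142, -0.0, 1.456]
ft_force: [0.3, 0.3, 0.4]
opening: 0.007
grip_force: 0.2
```

Call:
carry_out([
  [0, 0.0004, 0, 0, 0],
  [0, 0.0008, 0, 0, 0],
  [0, 0.0008, 0, 0, 0],
])

```text
t: 15.38
eef_pos: [473.2, -133.9, 217.7]
tcp_rot: [3.141, -0.0, 1.456]
ft_force: [-1.0, 0.1, 0.7]
opening: 0.006
grip_force: 0.3
```

Call:
carry_out([
  [0, 0.0004, 0, 0, 0],
  [0, 0.0008, 0, 0, 0],
  [0, 0.0008, 0, 0, 0],
])

```text
t: 15.75
eef_pos: [473.9, -134.0, 217.7]
tcp_rot: [3.141, -0.0, 1.456]
ft_force: [0.2, 0.0, 0.3]
opening: 0.002
grip_force: 0.2
```

Call:
carry_out([
  [0, 0.0004, 0, 0, 0],
  [0, 0.0008, 0, 0, 0],
  [0, 0.0008, 0, 0, 0],
])

```text
t: 16.12
eef_pos: [474.8, -134.1, 217.7]
tcp_rot: [3.141, -0.0, 1.456]
ft_force: [-0.5, -0.5, 1.3]
opening: 0.006
grip_force: 0.2
```

Call:
carry_out([
  [0, 0.0004, 0, 0, 0],
  [0, 0.0008, 0, 0, 0],
  [0, 0.0008, 0, 0, 0],
])

```text
t: 16.5
eef_pos: [475.5, -134.2, 217.7]
tcp_rot: [3.141, -0.0, 1.456]
ft_force: [-0.0, 0.8, 0.3]
opening: 0.005
grip_force: 0.2
```

Call:
carry_out([
  [0, 0.0004, 0, 0, 0],
  [0, 0.0008, 0, 0, 0],
  [0, 0.0008, 0, 0, 0],
])

```text
t: 16.88
eef_pos: [476.3, -134.3, 217.7]
tcp_rot: [3.141, -0.0, 1.456]
ft_force: [0.2, 0.3, 0.1]
opening: 0.009
grip_force: 0.2
```

```bash
python3 - <<'E'
from h import *
p,d,K,T,c=cam("side"); 
R=np.linalg.inv(T)
def px(w):
    q=R@np.r_[w,1]; return K[0,2]+K[0,0]*q[0]/-q[2],K[1,2]+K[1,1]*-q[1]/-q[2]
toW,_=setJ((495,-167),np.radians(-6.5)); u,v=map(int,px([*toW([20,22])[0],40])); print(u,v)
q=p[v-45:v+45,u-60:u+60]; cv2.imwrite("pics/side1.png",cv2.resize(q[...,::-1],None,fx=6,fy=6,interpolation=cv2.INTER_CUBIC))
E
```

```text
311 257
```

View pics/side1.png

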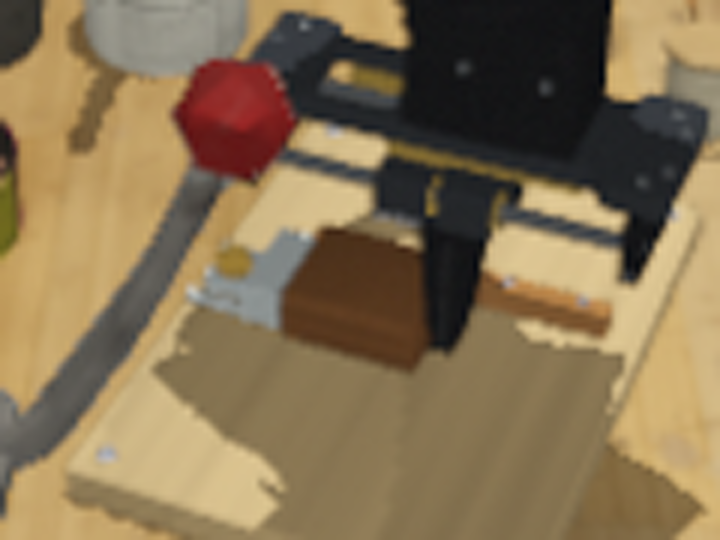

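Side crop: heel (350,290) with its far end at x≈285, right next to the stop block's face (278,320), fingers behind it at (450,300). Continuing to feel for contact.

Call:
carry_out([
  [0, 0.0004, 0, 0, 0],
  [0, 0.0008, 0, 0, 0],
  [0, 0.0008, 0, 0, 0],
])

```text
t: 17.3
eef_pos: [477.1, -134.4, 217.7]
tcp_rot: [3.142, -0.0, 1.456]
ft_force: [-0.8, 0.9, 0.4]
opening: 0.005
grip_force: 0.3
```

Call:
carry_out([
  [0, 0.0004, 0, 0, 0],
  [0, 0.0008, 0, 0, 0],
  [0, 0.0008, 0, 0, 0],
])

```text
t: 17.68
eef_pos: [477.9, -134.5, 217.7]
tcp_rot: [3.141, -0.0, 1.456]
ft_force: [-0.0, 1.1, 0.5]
opening: 0.002
grip_force: 0.2
```

Call:
carry_out([
  [0, 0.0004, 0, 0, 0],
  [0, 0.0008, 0, 0, 0],
  [0, 0.0008, 0, 0, 0],
])

```text
t: 18.05
eef_pos: [478.7, -134.5, 217.7]
tcp_rot: [3.141, -0.0, 1.456]
ft_force: [-0.1, 0.8, 0.2]
opening: 0.007
grip_force: 0.2
```

Call:
carry_out([
  [0, 0.0004, 0, 0, 0],
  [0, 0.0008, 0, 0, 0],
  [0, 0.0008, 0, 0, 0],
])

```text
t: 18.42
eef_pos: [479.5, -134.7, 217.7]
tcp_rot: [-3.142, -0.0, 1.456]
ft_force: [0.0, 0.9, 0.5]
opening: 0.004
grip_force: 0.5
```

Call:
carry_out([
  [0, 0.0003, 0, 0, 0],
  [0, 0.0006, 0, 0, 0],
  [0, 0.0006, 0, 0, 0],
])

```text
t: 18.8
eef_pos: [479.8, -134.7, 217.7]
tcp_rot: [-3.141, -0.0, 1.456]
ft_force: [-5.3, -0.9, 2.6]
opening: 0.003
grip_force: 2.7
```

```bash
python3 - <<'E'
from h import *
s=env.state()
toW,toJ=setJ((495,-167),np.radians(-6.5));print(toJ(s["eef_pos"][:2]))
rel([(*toW(q)[0],z,83.5) for *q,z in [(-45,31,218),(-45,31,400),(15,-175,400)]],s)
E
```

```text
[[-18.77468451  30.40614419]]
[np.float64(0.0006), np.float64(-0.0262), np.float64(-0.0003)] -0.07
[np.float64(0.0006), np.float64(-0.0262), np.float64(-0.1823)] -0.07
[np.float64(-0.2054), np.float64(0.034), np.float64(-0.1823)] -0.07
```

Call:
carry_out([
  [0, -0.003, 0, 0, 0],
  [0, -0.013, 0, 0, 0],
  [0, -0.026, 0, 0, 0],
  [0, -0.026, -0.04, 0, 0],
  [0, -0.026, -0.09, 0, 0],
  [0, -0.026, -0.14, 0, 0],
  [0, -0.026, -0.182, 0, 0],
  [-0.04, -0.015, -0.182, 0, 0],
  [-0.08, -0.003, -0.182, 0, 0],
  [-0.12, 0.01, -0.182, 0, 0],
  [-0.16, 0.022, -0.182, 0, 0],
  [-0.195, 0.034, -0.182, 0, 0],
  [-0.205, 0.034, -0.182, 0, 0],
])

```text
t: 20.42
eef_pos: [489.8, -343.8, 398.9]
tcp_rot: [-3.141, -0.0, 1.455]
ft_force: [-0.0, 0.9, -0.6]
opening: 0.004
grip_force: 0.0
```

```bash
python3 look.py 4; python3 - <<'E'
from h import *
f=np.load("top4.npz"); p,d,K,T=[f[k] for k in "pdKT"]
g=cv2.cvtColor(p,cv2.COLOR_RGB2HSV)[...,1]; print(g[226:250,296:304].mean(1).round())
E
```

```text
20.425 [ 489.84435835 -343.78626566  398.94132591] [-1.79977254e+02 -1.98233456e-02  8.33379067e+01] [-0.04287081  0.92509912 -0.63171289] 0.004471167388724155
heel rect (jig) ((18.100357055664062, 22.141559600830078), (60.26047897338867, 52.980716705322266), 1.2590672969818115) z 43.95087759960143
[ 93. 124. 131. 118.  53.  13.  12.   6.   6.   6.   7.  14.  90. 182.
 191. 184. 186. 188. 183. 183. 189. 186. 186. 187.]
```

View pics/top4.png

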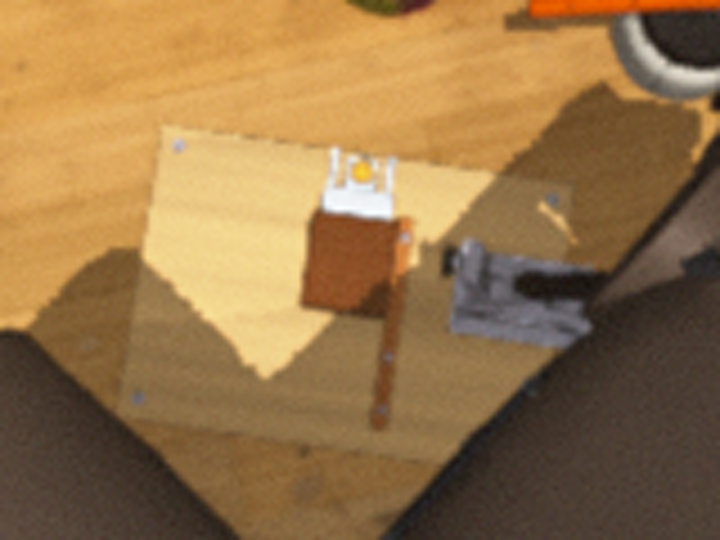

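Crop: heel sits flush against the stop (357,210) and the fence (392,290), board-parallel; the stop rows are unchanged. Now the clamp handle.

```bash
python3 - <<'E'
from h import *
s=env.state()
toW,toJ=setJ((495,-167),np.radians(-6.5));print(toJ(s["eef_pos"][:2]))
rel([(*toW((15,y))[0],z+190,83.5) for y,z in [(-172,150),(-172,113.6),(-152,113.6),(-147,113.6),(-134.4,126),(-120,136),(-104,143),(-87,147),(-71,147.5),(-62,146)]],s)
E
```

```text
[[  14.64593368 -176.23671317]]
[np.float64(0.0042), np.float64(0.0003), np.float64(0.059)] -0.16
[np.float64(0.0042), np.float64(0.0003), np.float64(0.0954)] -0.16
[np.float64(0.0242), np.float64(0.0003), np.float64(0.0954)] -0.16
[np.float64(0.0292), np.float64(0.0003), np.float64(0.0954)] -0.16
[np.float64(0.0418), np.float64(0.0002), np.float64(0.083)] -0.16
[np.float64(0.0562), np.float64(0.0002), np.float64(0.073)] -0.16
[np.float64(0.0722), np.float64(0.0002), np.float64(0.066)] -0.16
[np.float64(0.0892), np.float64(0.0001), np.float64(0.062)] -0.16
[np.float64(0.1052), np.float64(0.0001), np.float64(0.0615)] -0.16
[np.float64(0.1142), np.float64(0.0), np.float64(0.063)] -0.16
```

Call:
carry_out([
  [0, 0, 0.04, 0, 0],
  [0, 0, 0.08, 0, 0],
  [0.002, 0, 0.094, 0, 0],
  [0.008, 0, 0.095, 0, 0],
  [0.014, 0, 0.095, 0, 0],
  [0.019, 0, 0.095, 0, 0],
  [0.022, 0, 0.095, 0, 0],
  [0.025, 0, 0.095, 0, 0],
  [0.025, 0, 0.095, 0, 0],
])

```text
t: 21.6
eef_pos: [493.3, -317.3, 304.8]
tcp_rot: [3.142, -0.0, 1.456]
ft_force: [0.8, 0.4, 0.1]
opening: 0.003
grip_force: 0.0
```

Call:
carry_out([
  [0.003, 0, 0, 0, 0],
  [0.006, 0, -0.002, 0, 0],
  [0.009, 0, -0.005, 0, 0],
  [0.012, 0, -0.008, 0, 0],
])

```text
t: 22.1
eef_pos: [494.5, -306.0, 313.2]
tcp_rot: [3.141, 0.002, 1.457]
ft_force: [-4.6, -7.3, 1.8]
opening: 0.003
grip_force: 4.2
```

Call:
carry_out([
  [0.002, 0, -0.002, 0, 0],
  [0.005, 0, -0.004, 0, 0],
  [0.0085, 0, -0.0065, 0, 0],
  [0.012, 0, -0.009, 0, 0],
  [0.0155, 0, -0.0115, 0, 0],
  [0.019, 0, -0.014, 0, 0],
])

```text
t: 22.85
eef_pos: [496.5, -287.6, 327.8]
tcp_rot: [3.141, 0.003, 1.456]
ft_force: [-5.7, -9.0, 4.3]
opening: 0.004
grip_force: 5.2
```

Call:
carry_out([
  [0.004, 0, -0.002, 0, 0],
  [0.008, 0, -0.0035, 0, 0],
  [0.012, 0, -0.0055, 0, 0],
  [0.016, 0, -0.007, 0, 0],
  [0.02, 0, -0.008, 0, 0],
])

```text
t: 23.48
eef_pos: [499.2, -267.5, 336.1]
tcp_rot: [3.139, 0.003, 1.456]
ft_force: [-1.8, -7.0, 6.7]
opening: 0.007
grip_force: 3.7
```

Call:
carry_out([
  [0.003, 0, -0.003, 0, 0],
  [0.006, 0, -0.005, 0, 0],
  [0.0095, 0, -0.006, 0, 0],
  [0.013, 0, -0.007, 0, 0],
  [0.0165, 0, -0.0075, 0, 0],
])

```text
t: 24.1
eef_pos: [501.0, -250.0, 342.2]
tcp_rot: [-3.141, -0.0, 1.456]
ft_force: [-0.5, -2.2, -2.0]
opening: 0.004
grip_force: 1.4
```

Call:
carry_out([
  [0.004, 0, 0, 0, 0],
  [0.008, 0, 0, 0, 0],
  [0.012, 0, 0, 0, 0],
  [0.016, 0, 0, 0, 0],
  [0.02, 0, 0.001, 0, 0],
  [0.022, 0, 0.001, 0, 0],
])

```text
t: 24.85
eef_pos: [503.6, -228.1, 341.0]
tcp_rot: [-3.141, -0.0, 1.456]
ft_force: [-0.4, -0.3, -0.3]
opening: 0.005
grip_force: 0.0
```

No more contact: it looks snapped. Backing off to check.

Call:
carry_out([
  [-0.02, 0, -0.03, 0, 0],
  [-0.06, 0, -0.07, 0, 0],
  [-0.11, 0, -0.09, 0, 0],
  [-0.16, 0, -0.09, 0, 0],
  [-0.18, 0, -0.09, 0, 0],
  [-0.18, 0, -0.09, 0, 0],
])

```text
t: 25.6
eef_pos: [482.6, -407.9, 430.5]
tcp_rot: [-3.141, -0.001, 1.455]
ft_force: [0.6, 1.2, -0.4]
opening: 0.003
grip_force: 0.0
```

```bash
python3 look.py 5; python3 - <<'E'
from h import *
f=np.load("top5.npz"); p,d,K,T=[f[k] for k in "pdKT"]
g=cv2.cvtColor(p,cv2.COLOR_RGB2HSV)[...,1]; print(g[226:242,296:304].mean(1).round())
toW,toJ=setJ((495,-167),np.radians(-6.5))
P=cloud(d,K,T); z=P[...,2]+1; J=toJ(P[...,:2].reshape(-1,2)).reshape(d.shape+(2,))
m=(z>100)&(z<180)&(abs(J[...,0])<45)&(abs(J[...,1])<70)
print("handle",np.percentile(np.c_[J[m],z[m]],[2,50,98],0).round(1))
p2,*_=cam("side"); cv2.imwrite("pics/side2.png",cv2.resize(p2[200:310,240:390,::-1],None,fx=5,fy=5,interpolation=cv2.INTER_CUBIC))
E
```

```text
25.6 [ 482.64029519 -407.88797616  430.46387607] [-1.79955429e+02 -5.70897852e-02  8.33376904e+01] [ 0.60861977  1.20477152 -0.41859416] 0.0030529842081078564
heel rect (jig) ((17.972492218017578, 22.91742706298828), (59.92445755004883, 52.24168395996094), 0.3638595938682556) z 43.38542248650538
[ 92. 126. 132. 120.  54.  12.  11.   7.   6.   6.   8.  13.  89. 185.
 190. 185.]
handle [[  6.7 -38.4 102.6]
 [ 13.4 -16.5 132.3]
 [ 21.7   0.6 146.6]]
```

View pics/side2.png

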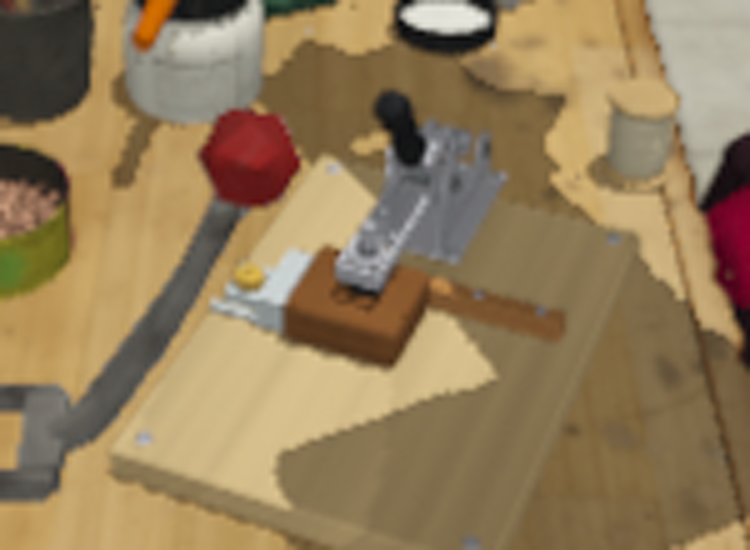

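The side crop shows the clamp arm level with its pad on the heel at (360,280), the handle past upright at (400,125) and the heel flush with the stop at (290,300). The handle end measures y≈0, z≈142, which fits the shut angle.

```bash
python3 -c "
from cell import env
print(env.job_done())"
```

```text
the job is handed in; nothing more can be done
None
```

I squared the heel stack and pushed it home against the fence and the back stop, then shut the clamp so its pad sits on the heel, and handed the job in at about 26 s. The cameras showed no movement of the stop. The pad's force can't be measured, and the hand-in gave no verdict. While seating the heel against the fence I pushed much harder than intended: the wrist force reached about 94 N, under the 120 N limit.

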